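# Make up the foiling kit and the soldering kit

### The arm

A 7-joint arm with a two-finger parallel gripper is mounted at the origin on the work surface. World frame = base frame: x ahead of the robot, y to its left, z up, the work surface at z = 0. Lengths are in m, angles in rad, forces in N, time in s.
With the tool pointing down it reaches from about 0.425 to 0.875 m from the base axis. Payload 4.7 kg.
Tool frame: the origin (TCP) lies at the very end of the fingers, on their centre line; the grasp point (between the pads) lies 19 mm behind it; z points along the fingers, y is the line along which they close (so a half turn about z gives the same grasp; the last joint's range is limited). The gripper opens to 87 mm and grips with 3 to 60 N. Pads are 19 mm wide; open, the fingers measure 117 mm over their backs; the gripper's body (75 mm by 190 mm) begins 51 mm behind the grasp point.
Start: joints at [1.254, 0.321, -0.07, 1.45, 0.023, 1.371, -0.057], TCP at [0.211, -0.615, 0.223] pointing down, gripper open.
Joint ranges: [-2.86, 2.86], [-0.3, 2.09], [-1.38, 1.24], [0.06, 2.45], [-1.56, 4.7], [0.09, 2.05], [-2.69, 2.69]. Speed limits (rad/s): [2.57, 2.57, 3.14, 3.14, 3.14, 3.14, 3.14].

### API

Orientations are given as a rotation vector (axis times angle).
In Python, from bench import ctrl, imaging, ticket gives the robot as it stands.
- The arm moves only by the tool jog_arm, never from a script. Its argument "rows" is text: rows parted by semicolons, each of 7 numbers parted by spaces: the shift along the tool's x, y, z in cm, then the turn, a rotation vector about the tool's x, y, z in rad, then the closure, from -1 (fully open) to 1 (shut), so that 0 is half open. A call has 1 to 5 rows; each row shifts and turns the commanded pose from where the row before left it, along the tool's axes as they then stand; what a row does not reach is not made up. A row lasts 1/8 s, in which the tool goes at most 62.5 mm and 10.7 degrees, less where a joint would pass 70% of its speed; a pose out of reach is approached as far as the arm can. A call with a gripper value outside its range is refused whole. The fingers move at their own pace and stop on an object; "force" is the grip in N (left out, the last holds). Time passes only in rows, so rows that do not move let the fingers close. It gives the time, the measured TCP pose, the force, the opening and the grip force at its end, in the units of the state.
- ctrl.get_state(): the state, without advancing time (a new reading comes with each control period).
- imaging.get_image(name): name is "scene" or "side" or "wrist"; returns a dict with "img" (480x640x3 uint8, blue, green, red), "vertical_fov" (degrees; the focal length in pixels is half the picture's height over the tangent of half this angle, whatever the lens; pixels are square), "cx", "cy" (the principal point, pixels), "origin" and "orientation" of the camera in the world. Camera axes: x right, y down, z forward; pixel columns grow to the right and rows downward; lengths in m; the calibration is good to about 2 mm. A picture is of the moment at which its call begins. There is no depth.
- ticket.close_job(): hands the job in; it is judged then, once.
The state is a dict: "time": time; "joint_positions": joint angles; "qd": joint speeds; "joint_torque": joint torques, N m; "position": TCP position; "tool_rot": TCP orientation; "ft_force": force on the tool from outside, world axes, zero at the start; "torque": the same for the moment, N m; "grip_width": opening from 0.0 (shut) to 1.0 (fully open); "grip_force": force on a finger pad.
Only numpy, scipy, OpenCV 4.12 (cv2) and the standard library are available. Lean on these libraries where they do the work, as an engineer would, in place of code of your own. Each camera call takes 0.05 s, during which the arm holds its last target. There are 200 camera calls.

### The job

Make up the two kits for the stained-glass class from the stock in the middle of the bench. In the foiling tray, the one with three long channels, lay the wooden fid in the narrow channel, the grey rubbing stone in the middle one and the full roll of copper foil in the widest, each flat on the tray floor; in the soldering tray, the one with the iron stand, stand the solder spool upright in the larger cell and the flux bottle upright in the smaller one. Keep the flux bottle upright throughout, and leave the empty cardboard core where it is.

Things in the scene. Friction and masses are not known exactly. Their poses are not given: they have to be found in the camera images.
- foil_roll_mid (a point): Centre (half-way up) of the full roll of copper foil tape: a flat ring lying on the bench, copper-coloured with a thin pale paper core, sizes in mm: outside diameter 86, open middle 60 across (so the ring is 13 thick radially), 12.7 high, about 90 g. z axis up, yaw means nothing. Easily taken by pinching the ring's 13 mm wall, one finger in the open middle and one outside.
- fid_mid (a point): Centre (half-way up) of the fid, the wooden burnishing stick: a pale flat stick (mm) 152 long (along its own y), 20 wide (x), 12 high (z); the middle 112 is full height, the last 20 at each end tapers to a thin blade. About 30 g, lying flat.
- stone_mid (a point): Centre (half-way up) of the rubbing stone: a grey abrasive block with rounded edges, (mm) 100 long (own y), 45 wide (x), 25 high (z), 0.24 kg, lying flat.
- solder_spool_mid (a point): Centre (half-way up) of the solder spool: a white-flanged spool wound with silvery wire solder, standing on end, (mm) 58 diameter, 50 high, about 0.4 kg. z axis up, yaw means nothing.
- flux_bottle_mid (a point): Centre (half-way up) of the flux bottle: a small white bottle with a paper label and black cap, standing upright, (mm) body diameter 38, 95 high overall (the lower 50 is straight-sided), about 0.11 kg. z axis up, yaw means nothing.
- spent_core_mid (a point): Centre (half-way up) of a used-up foil core: an empty thin cardboard ring, (mm) 66 outside diameter, 3 thick, 12.7 high, with no copper on it. It lies among the stock and is to be left alone.
- foil_tray: Fixed plywood tray, 280 (x) by 200 (y) mm, nothing in it. Origin: centre of underside. Floor 6 thick, rim 6 thick and 30 high, divider tops 14 above the bench. Three channels along y, 188 long, centred on y=0: narrow, at the -x end, 62 wide, centre x=-103 (fid); middle, 86 wide, x=-24 (stone); widest, +x end, 110 wide, x=+79 (roll).
- solder_tray: Fixed plywood tray; outer size, floor, rim, divider heights and origin as the foiling tray. A dark steel iron stand with a soldering iron fills its -x part (all at tray x below -20 mm, up to 150 mm high, inside the rim). At the +x end two cells, 84 deep in x, centre x=+92: the larger, 108 wide, centre y=-40 (spool); the smaller, 75 wide, y=+56.5 (bottle).
There are look-alikes about, which are no part of the job. What is shaped like the part that bears flux_bottle_mid but purple is not meant. Of the things shaped like the part that bears stone_mid, the concrete one is meant.

How it is judged:
By the outcome, as a careful person would: the job done as asked, in the order asked, and still so for the second after the job is handed in, with the robot touching nothing.
It also fails if it takes over 128 s, if anything falls off the work surface, if the arm or the gripper's body presses on something with over 40 N, if the wrist force passes 120 N, or if a joint passes its speed limit or range.

## Working session

There is one attempt and no reset: what is moved stays moved. The work goes in short steps, Python scripts to look and compute and a tool call to move; the robot and the scene stay as the last step left them, time stands still between calls to the robot, and variables do not carry over. Pictures are saved under pics/ and viewed, at most 14 in all, crops included, and the job is handed in when it is done.

Besides the shell and the picture viewer there is one more tool, called by a JSON object that holds its "name" and its "arguments". jog_arm: Moves the arm, as the interface text tells. Its arguments: {"type":"object","properties":{"rows":{"type":"string"},"force":{"type":"number"}},"required":["rows"]}

```bash
mkdir -p pics; cat > h.py <<'E'
import numpy as np, cv2
from scipy.spatial.transform import Rotation as R
from bench import ctrl, imaging, ticket
def grab(n,f):
    d=imaging.get_image(n); cv2.imwrite('pics/'+f,d['img']); 
    np.save('pics/'+f+'.npy',d,allow_pickle=True); return d
def rot(o):
    o=np.array(o,float)
    return o if o.shape==(3,3) else (R.from_rotvec(o).as_matrix() if o.size==3 else R.from_quat(o).as_matrix())
def ray(d,u,v,z):
    f=240/np.tan(np.radians(d['vertical_fov'])/2)
    r=rot(d['orientation'])@np.array([(u-d['cx'])/f,(v-d['cy'])/f,1]); o=np.array(d['origin'])
    return o+r*(z-o[2])/r[2]
def proj(d,p):
    f=240/np.tan(np.radians(d['vertical_fov'])/2)
    c=rot(d['orientation']).T@(np.array(p)-d['origin']); return c[:2]/c[2]*f+[d['cx'],d['cy']]
E
python3 - <<'E'
from h import *
for n in('scene','side','wrist'):
    d=grab(n,n+'0.png'); print(n,d['vertical_fov'],d['cx'],d['cy'],d['origin'],d['orientation'])
print(ctrl.get_state())
E
```

```text
scene 44.33204467730503 318.31379292283845 241.65091193954584 [0.79665266 0.5257297  0.87799823] [-0.81449764 -2.68206561  0.92066335]
side 54.727524905078354 314.6470451061554 238.7867850230391 [ 0.20640508 -0.60732414  0.47110463] [-2.07259822  0.42885039 -0.25114597]
wrist 64.62486390801013 322.9724358758011 242.6316932032504 [ 0.29016841 -0.58729463  0.38375998] [ 2.34407837 -1.67358208 -0.26231786]
{'time': 0.15, 'joint_positions': array([ 1.25408957,  0.32162127, -0.07007588,  1.45141455,  0.02261988,
        1.37080863, -0.05690329]), 'qd': array([-6.43847738e-05, -2.54115323e-03, -9.53567570e-04, -4.36676092e-03,
        8.76611347e-04, -7.32300459e-04, -8.04606304e-04]), 'joint_torque': array([-3.59163323e-04, -4.91794467e+01, -4.04859949e-01, -3.12879038e+01,
       -6.40195236e-02,  4.03662608e-02,  1.06646348e-04]), 'position': array([ 0.21092785, -0.61436987,  0.22172321]), 'tool_rot': array([-3.09730778e+00, -5.17055962e-01,  5.49198147e-04]), 'ft_force': array([ 0.17054707,  0.66514952, -0.47786977]), 'torque': array([-0.01120329,  0.05268516, -0.00592344]), 'grip_force': 0.0, 'grip_width': 1.0031175685362446}
```

View pics/scene0.png

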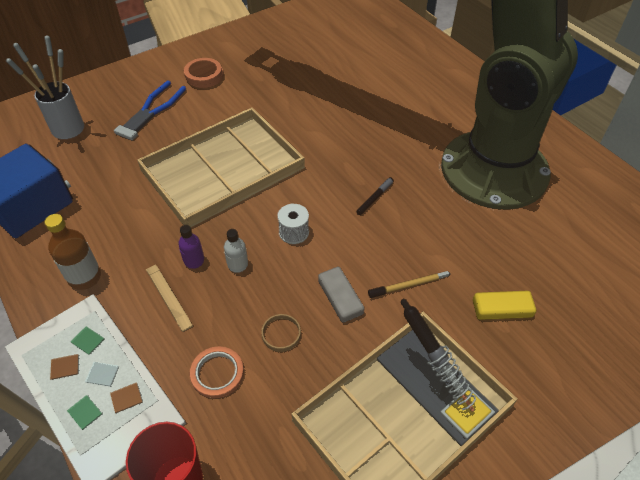

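View pics/side0.png

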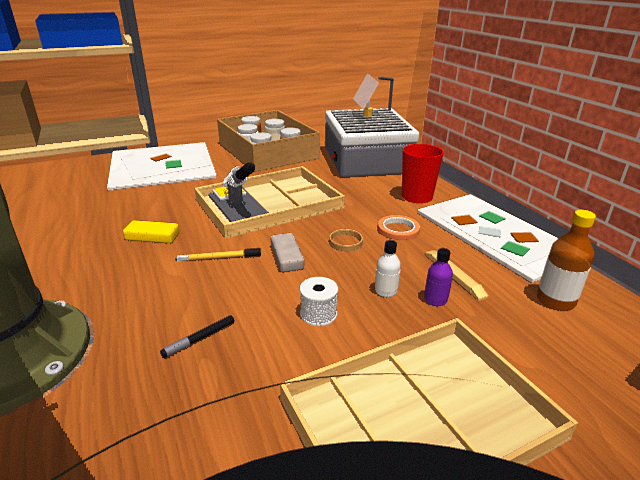

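```bash
python3 - <<'E'
import cv2,numpy as np
s=cv2.imread('pics/scene0.png'); t=cv2.imread('pics/side0.png')
a=cv2.resize(s[90:240,120:320],None,fx=4,fy=4,interpolation=cv2.INTER_CUBIC)
b=cv2.resize(s[300:480,280:520],None,fx=10/3,fy=10/3,interpolation=cv2.INTER_CUBIC)
cv2.imwrite('pics/a.png',a);cv2.imwrite('pics/b.png',b)
cv2.imwrite('pics/c.png',cv2.resize(t[150:300,190:390],None,fx=4,fy=4,interpolation=cv2.INTER_CUBIC))
E
```

```text
(no output)
```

View pics/a.png

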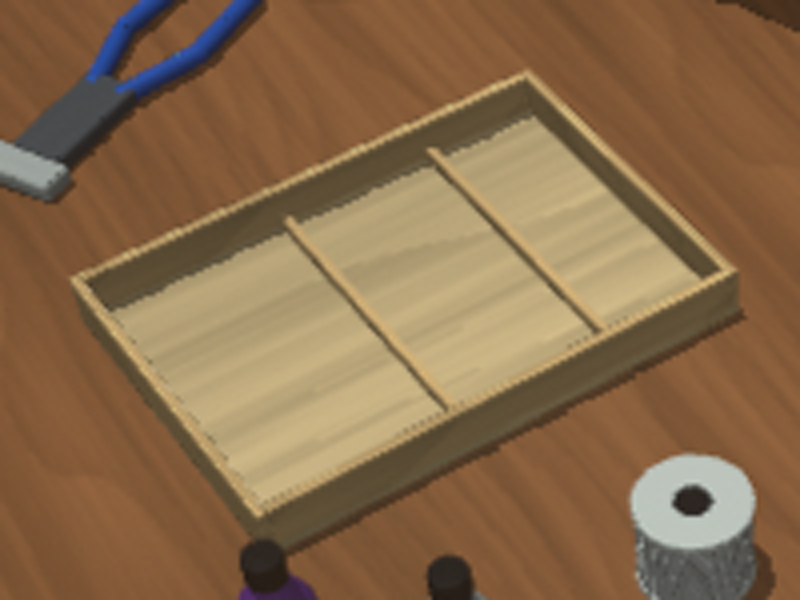

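View pics/b.png

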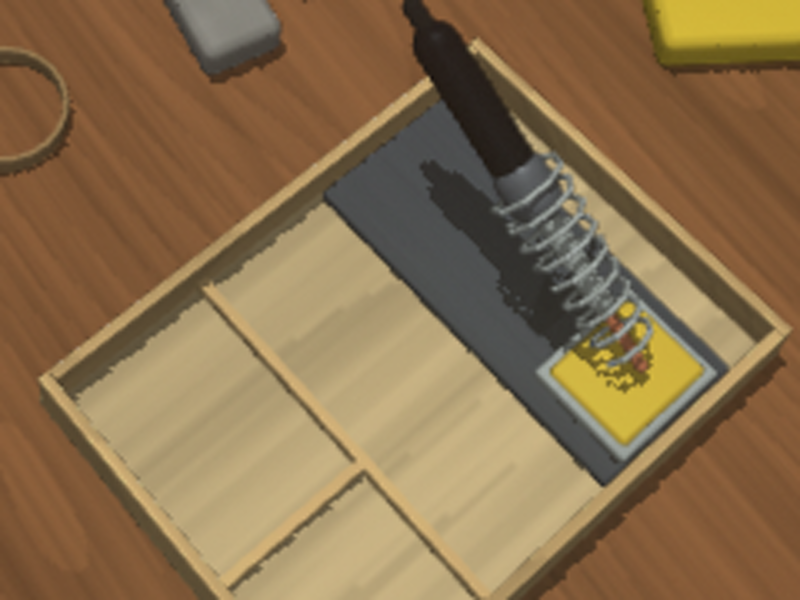

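View pics/c.png

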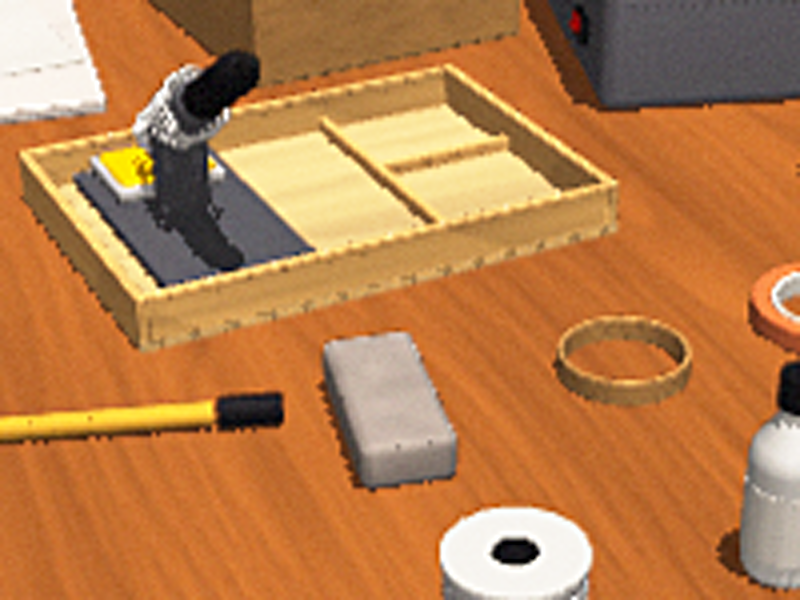

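```bash
cat > m.py <<'E'
from h import *
d=np.load('pics/scene0.png.npy',allow_pickle=True).item(); s=np.load('pics/side0.png.npy',allow_pickle=True).item()
def tray(pts,w):
    P=[ray(d,u,v,.03)[:2] for u,v in pts]; return P
fa=lambda u,v:((u+.5)/4-.5+120,(v+.5)/4-.5+90)
fb=lambda u,v:((u+.5)*.3-.5+280,(v+.5)*.3-.5+300)
P=[ray(d,*fa(*q),.03)[:2] for q in[(72,280),(528,72),(738,270),(258,517)]]
print('foil',np.round(P,4)); print([np.linalg.norm(P[i]-P[(i+1)%4]).round(4) for i in range(4)])
c=np.mean(P,0); x=(P[0]+P[3]-P[1]-P[2]); print('c',c,'yaw',np.arctan2(x[1],x[0]))
Q=[ray(d,*fb(*q),.03)[:2] for q in[(40,380),(478,42),(788,330)]]
print('sold',np.round(Q,4),np.linalg.norm(Q[0]-Q[1]),np.linalg.norm(Q[1]-Q[2]))
c=(Q[0]+Q[2])/2; x=Q[0]-Q[1];print('c',c,np.arctan2(x[1],x[0]))
fc=lambda u,v:((u+.5)/4-.5+190,(v+.5)/4-.5+150)
Q=[ray(s,*fc(*q),.03)[:2] for q in[(618,182),(143,300),(22,155),(447,66)]]
print('sold by side',np.round(Q,4)); print(np.mean(Q,0))
def comp(d,u,v,tol):
    m=np.zeros((482,642),np.uint8); im=cv2.GaussianBlur(d['img'],(3,3),0)
    cv2.floodFill(im.copy(),m,(u,v),0,(tol,)*3,(tol,)*3,4|cv2.FLOODFILL_MASK_ONLY|cv2.FLOODFILL_FIXED_RANGE|(255<<8))
    return m[1:-1,1:-1]
def foot(d,m,z):
    c=max(cv2.findContours(m,cv2.RETR_EXTERNAL,cv2.CHAIN_APPROX_NONE)[0],key=cv2.contourArea)[:,0]
    W=np.array([ray(d,a,b,z)[:2] for a,b in c],np.float32); return cv2.minAreaRect(W*1000), cv2.fitEllipse(W*1000)
for n,u,v,z,t in[('fid',169,297,.012,35),('stone',341,285,.025,22),('spool',283,214,.05,40)]:
    m=comp(d,u,v,t);print(n,(m>0).sum(),*foot(d,m,z))
hsv=cv2.cvtColor(d['img'],cv2.COLOR_BGR2HSV); print('roll px',hsv[388,210],hsv[378,200],d['img'][371,195])
m=comp(d,195,371,45);print('roll',(m>0).sum(),*foot(d,m,.0127))
for n,u,v,z,t in[('stone',285,250,.025,22),('spool',309,288,.05,40),('fid',450,268,.012,40)]:
    m=comp(s,u,v,t);print('side',n,(m>0).sum(),*foot(s,m,z))
for nm,D,u,v in(('scene',d,233,234),('side',s,390,247)):
    m=comp(D,u,v,25);ys,xs=np.nonzero(m);print('cap',nm,len(xs),xs.min(),xs.max(),ys.min(),ys.max(),ray(D,xs.mean(),ys.mean(),.087))
E
python3 m.py
```

```text
foil [[ 0.6163 -0.4041]
 [ 0.3406 -0.4173]
 [ 0.329  -0.2213]
 [ 0.607  -0.2075]]
[np.float64(0.276), np.float64(0.1964), np.float64(0.2783), np.float64(0.1969)]
c [ 0.47320602 -0.31256798] yaw 0.04883272710208838
sold [[0.6407 0.225 ]
 [0.3651 0.199 ]
 [0.3462 0.3939]] 0.27687621225778886 0.19573522499346083
c [0.49347795 0.30944256] 0.09402282667734721
sold by side [[0.6413 0.2214]
 [0.366  0.1915]
 [0.345  0.3855]
 [0.6184 0.4166]]
[0.49267047 0.30375545]
fid 744 ((702.8988647460938, -79.86333465576172), (148.96836853027344, 18.858888626098633), 89.48751831054688) ((702.9135131835938, -76.79728698730469), (17.871427536010742, 221.20765686035156), 179.58746337890625)
stone 1068 ((453.55047607421875, 84.10676574707031), (94.38291931152344, 40.384307861328125), 81.25973510742188) ((453.5093688964844, 84.44573974609375), (43.90528869628906, 114.20987701416016), 171.21568298339844)
spool 474 ((440.782958984375, -87.99134063720703), (53.40361785888672, 53.81822204589844), 56.27949905395508) ((440.6182556152344, -87.57734680175781), (53.87887954711914, 54.21746826171875), 8.1860275268554
[... 339 characters left out ...]
31378173828), 80.73648834228516) ((449.7019958496094, 72.23383331298828), (41.09084701538086, 111.84883880615234), 170.89686584472656)
side spool 584 ((440.00775146484375, -92.85646057128906), (55.26226043701172, 54.53108596801758), 66.86344909667969) ((439.3913269042969, -92.90220642089844), (54.54720687866211, 55.35061264038086), 163.51220703125)
side fid 243 ((678.7310791015625, -85.07588958740234), (45.77989196777344, 34.132568359375), 68.19712829589844) ((679.2140502929688, -86.17034149169922), (31.889732360839844, 47.59368133544922), 135.16810607910156)
cap scene 116 227 237 229 241 [ 0.56757429 -0.07908373  0.087     ]
cap side 117 385 395 241 253 [ 0.56633606 -0.08434137  0.087     ]
```

{"name": "jog_arm", "arguments": {"rows": "0 0 0 0 0 -0.18 -0.1; 0 0 0 0 0 -0.18 -0.1; 0 0 0 0 0 -0.18 -0.1; 0 0 0 0 0 -0.18 -0.1; 0 0 0 0 0 -0.18 -0.1", "force": 20}}

```text
time: 0.78
position: [0.211, -0.6146, 0.2221]
tool_rot: [-2.559, -1.821, -0.0]
ft_force: [-0.2, 0.3, 0.6]
grip_width: 0.578
grip_force: 0.0
```

{"name": "jog_arm", "arguments": {"rows": "0 0 0 0 0 -0.17 -0.1; 0 0 0 0 0 -0.17 -0.1; 4 3.8 0.5 0 0 0 -0.1; 4 3.8 0.5 0 0 0 -0.1; 4 3.8 0.5 0 0 0 -0.1"}}

```text
time: 1.4
position: [0.326, -0.4933, 0.2071]
tool_rot: [-2.222, -2.221, -0.0]
ft_force: [0.5, -0.9, 0.0]
grip_width: 0.552
grip_force: 0.0
```

{"name": "jog_arm", "arguments": {"rows": "4 3.8 0.5 0 0 0 -0.1; 4 3.8 0.5 0 0 0 -0.1; 4 3.8 0.5 0 0 0 -0.1; 4 3.8 0.5 0 0 0 -0.1; 4 3.8 0.5 0 0 0 -0.1"}}

```text
time: 2.02
position: [0.5159, -0.2935, 0.1823]
tool_rot: [2.222, 2.221, -0.001]
ft_force: [0.8, -1.5, -0.0]
grip_width: 0.549
grip_force: 0.0
```

{"name": "jog_arm", "arguments": {"rows": "4 3.8 0.5 0 0 0 -0.1; 4 3.8 0.5 0 0 0 -0.1; 4 3.8 0.5 0 0 0 -0.1; 4 3.8 0.5 0 0 0 -0.1; 0 0 0 0 0 0 -0.1"}}

```text
time: 2.65
position: [0.6689, -0.1276, 0.1612]
tool_rot: [-2.209, -2.229, -0.005]
ft_force: [-1.0, -0.9, 0.4]
grip_width: 0.551
grip_force: 0.0
```

```bash
cat >> h.py <<'E'
def pose():
    s=ctrl.get_state(); M=R.from_rotvec(s['tool_rot']).as_matrix()
    print('t',round(s['time'],2),'p',s['position'].round(4),'yaw',round(float(np.arctan2(M[1,0],M[0,0])),4),'tilt',M[:2,2].round(4),'q7',s['joint_positions'].round(2)[-1],'w',round(87*s['grip_width'],1)); return s,M
def to(x,y,z,yaw):
    s,M=pose(); W=np.array([[np.cos(yaw),np.sin(yaw),0],[np.sin(yaw),-np.cos(yaw),0],[0,0,-1]])
    d=np.array([x,y,z])-s['position']
    print('turn',R.from_matrix(M.T@W).as_rotvec().round(3),'shift before turn',(100*M.T@d).round(2),'after turn',(100*W.T@d).round(2))
E
python3 -c "
from h import *
d=grab('wrist','w1.png');print(d['origin'],d['orientation']);to(.703,-.078,.15,np.pi/2-.009)"
```

```text
[ 0.66773277 -0.04424631  0.32381468] [2.83768700e+00 1.17844827e-02 2.51343529e-03]
t 2.7 p [ 0.6676 -0.1314  0.1614] yaw 1.5757 tilt [-0.0014  0.0019] q7 -0.01 w 48.0
turn [-0.001 -0.002  0.014] shift before turn [5.32 3.57 1.15] after turn [5.37 3.49 1.14]
```

View pics/w1.png

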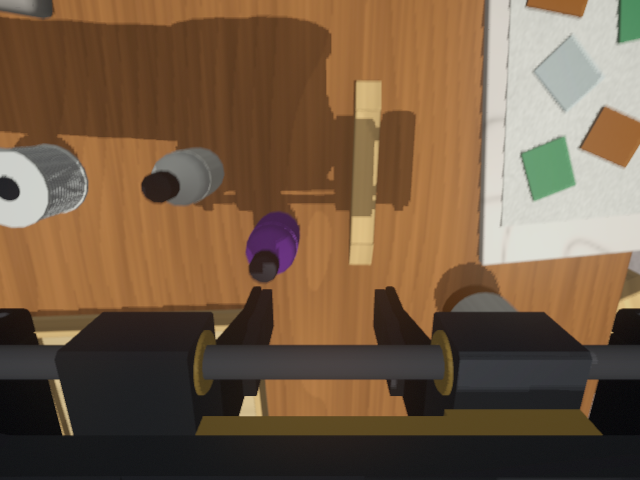

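```bash
python3 -c "
from h import *
d=np.load('pics/w1.png.npy',allow_pickle=True).item()
for n,u,v,z in[('fidtop L',357,81,.006),('fidtop R',382,81,.006),('bot L',350,264,.006),('bot R',371,265,.006),('mid L',354.5,172,.012),('mid R',378,172,.012),('purple cap top',263,268,.095),('purple base far',283,215,.0),('white cap',160,187,.095),('brown near edge',452,300,.1),('brown left bottom',440,285,0),('spool top',8,188,.05)]:
    print(n,ray(d,u,v,z).round(4))
"
```

```text
fidtop L [ 0.694  -0.0125  0.006 ]
fidtop R [ 0.7133 -0.0124  0.006 ]
bot L [ 0.693  -0.1637  0.006 ]
bot R [ 0.7119 -0.1645  0.006 ]
mid L [ 0.6939 -0.0816  0.012 ]
mid R [ 0.713  -0.0814  0.012 ]
purple cap top [ 0.6299 -0.1335  0.095 ]
purple base far [ 0.6336 -0.1208  0.    ]
white cap [ 0.5697 -0.0816  0.095 ]
brown near edge [ 0.7525 -0.1528  0.1   ]
brown left bottom [ 0.7776 -0.1861  0.    ]
spool top [ 0.4404 -0.0906  0.05  ]
```

{"name": "jog_arm", "arguments": {"rows": "3.5 1.8 0 0 0 0.013 -0.1; 3.6 1.7 0 0 0 0 -0.1; 0 0 5 0 0 0 -0.1; 0 0 5 0 0 0 -0.1; 0 0 0 0 0 0 -0.1"}}

```text
time: 3.32
position: [0.6982, -0.0665, 0.0577]
tool_rot: [-2.234, -2.2, 0.012]
ft_force: [0.2, -0.3, -0.1]
grip_width: 0.551
grip_force: 0.0
```

```bash
python3 -c "
from h import *
to(.7032,-.060,.004,1.563)"
```

```text
t 3.33 p [ 0.6982 -0.0665  0.0577] yaw 1.5557 tilt [-0.0099 -0.0008] q7 -0.17 w 47.9
turn [-0.01   0.001 -0.007] shift before turn [0.66 0.54 5.36] after turn [0.66 0.49 5.37]
```

{"name": "jog_arm", "arguments": {"rows": "0.6 0.5 1.5 0 0 0 -0.1; 0 0 1.5 0 0 0 -0.1; 0 0 0 0 0 0 -0.1; 0 0 0 0 0 0 -0.1"}}

```text
time: 3.82
position: [0.7081, -0.0582, 0.0333]
tool_rot: [2.235, 2.206, 0.001]
ft_force: [0.0, 0.9, 0.7]
grip_width: 0.551
grip_force: 0.0
```

```bash
python3 -c "
from h import *
to(.7032,-.060,.004,1.563)"
```

```text
t 3.83 p [ 0.7081 -0.0582  0.0333] yaw 1.5578 tilt [ 0.001  -0.0003] q7 -0.19 w 47.9
turn [ 0.001  0.    -0.005] shift before turn [-0.19 -0.49  2.93] after turn [-0.19 -0.49  2.93]
```

{"name": "jog_arm", "arguments": {"rows": "-0.2 -0.5 1.5 0 0 0 -0.1; 0 0 1.4 0 0 0 -0.1; 0 0 0 0 0 0 -0.1; 0 0 0 0 0 0 -0.1"}}

```text
time: 4.32
position: [0.7024, -0.0599, 0.0033]
tool_rot: [-2.235, -2.207, 0.0]
ft_force: [0.2, 0.3, -0.7]
grip_width: 0.551
grip_force: 0.0
```

{"name": "jog_arm", "arguments": {"rows": "0 0 0 0 0 0 1; 0 0 0 0 0 0 1; 0 0 0 0 0 0 1; 0 0 0 0 0 0 1", "force": 20}}

```text
time: 4.82
position: [0.7027, -0.06, 0.0036]
tool_rot: [2.236, 2.207, 0.0]
ft_force: [0.2, 0.3, -0.6]
grip_width: 0.228
grip_force: 20.0
```

{"name": "jog_arm", "arguments": {"rows": "0 0 -3 0 0 0 1; 0 0 -4 0 0 0 1; 0 0 -4 0 0 0 1; 0 0 -1 0 0 0 1; 0 0 0 0 0 0 1"}}

```text
time: 5.45
position: [0.7027, -0.06, 0.1236]
tool_rot: [2.235, 2.206, 0.0]
ft_force: [0.8, 0.3, -0.7]
grip_width: 0.229
grip_force: 20.0
```

```bash
python3 -c "
from h import *
to(.43,-.28,.12,1.563)"
```

```text
t 5.45 p [ 0.7027 -0.06    0.1236] yaw 1.5578 tilt [ 0.0006 -0.0004] q7 -0.15 w 19.9
turn [ 0.001  0.    -0.005] shift before turn [-22.35 -26.98   0.36] after turn [-22.21 -27.1    0.36]
```

{"name": "jog_arm", "arguments": {"rows": "-4 -3.4 -0.4 0 0 0 1; -4 -3.4 -0.4 0 0 0 1; -4 -3.4 -0.4 0 0 0 1; -4 -3.4 -0.4 0 0 0 1; -4 -3.4 -0.4 0 0 0 1"}}

```text
time: 6.08
position: [0.5274, -0.2587, 0.1413]
tool_rot: [-2.234, -2.204, 0.002]
ft_force: [0.2, -0.6, 0.1]
grip_width: 0.227
grip_force: 20.0
```

{"name": "jog_arm", "arguments": {"rows": "-4 -3.4 -0.4 0 0 0 1; -4 -3.4 -0.4 0 0 0 1; -4 -3.4 -0.4 0 0 0 1; 0 0 0 0 0 0 1; 0 0 0 0 0 0 1"}}

```text
time: 6.7
position: [0.426, -0.3755, 0.1539]
tool_rot: [-2.234, -2.205, -0.001]
ft_force: [0.8, 1.1, -0.3]
grip_width: 0.225
grip_force: 20.0
```

```bash
python3 -c "
from h import *
d=grab('wrist','w2.png')
for p in [(.6163,-.4041),(.3406,-.4173),(.329,-.2213),(.607,-.2075)]: print(proj(d,(*p,.03)))
pose()"
```

```text
[559.99803106 265.34094545]
[220.09031478 284.64769217]
[174.50582117  13.54730348]
[598.43109168 -17.28549758]
t 6.75 p [ 0.4268 -0.3748  0.1542] yaw 1.5593 tilt [-0.001   0.0023] q7 0.58 w 19.6
```

View pics/w2.png

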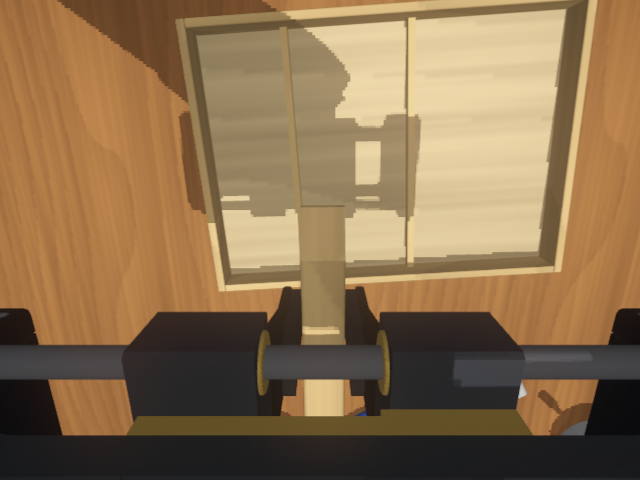

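```bash
cat >> h.py <<'E'
def trayfix(P):  # corners: (+x,-y),(-x,-y),(-x,+y),(+x,+y)
    L=np.array([(.14,-.1),(-.14,-.1),(-.14,.1),(.14,.1)])[:len(P)]; P=np.array(P)
    a,b=L-L.mean(0),P-P.mean(0); yaw=np.arctan2((a[:,0]*b[:,1]-a[:,1]*b[:,0]).sum(),(a*b).sum())
    c,s=np.cos(yaw),np.sin(yaw); t=P.mean(0)-np.array([[c,-s],[s,c]])@L.mean(0)
    print('tray',t.round(4),'yaw',yaw.round(4),'res mm',((P-t-L@np.array([[c,s],[-s,c]]))*1000).round(1).tolist()); return t,yaw
E
python3 -c "
from h import *
d=np.load('pics/w2.png.npy',allow_pickle=True).item()
P=[ray(d,u,v,.03)[:2] for u,v in[(561,271),(219,290),(178,20),(597,-2)]]
t,y=trayfix(P[:3]);trayfix(P)
c,s=np.cos(y),np.sin(y)
for x in(-.103,-.024,.079): print(x,t+np.array([c,s])*x)
"
```

```text
tray [ 0.4744 -0.3165] yaw 0.048 res mm [[-1.0, 0.7], [-0.1, 1.1], [1.1, -1.7]]
tray [ 0.474  -0.3181] yaw 0.0422 res mm [[-0.1, 3.1], [0.9, 1.8], [1.0, -1.0], [-1.8, -3.9]]
-0.103 [ 0.37148013 -0.32148113]
-0.024 [ 0.45038914 -0.31769066]
0.079 [ 0.55327051 -0.31274866]
```

```bash
python3 -c "
from h import *
to(.3702,-.2935,.10,1.618)"
```

```text
t 6.75 p [ 0.4268 -0.3748  0.1542] yaw 1.5593 tilt [-0.001   0.0023] q7 0.58 w 19.6
turn [-0.001 -0.002 -0.059] shift before turn [ 8.05 -5.75  5.44] after turn [ 8.39 -5.27  5.42]
```

{"name": "jog_arm", "arguments": {"rows": "0 0 0 0 0 -0.06 1; 4.2 -2.6 0 0 0 0 1; 4.2 -2.6 0 0 0 0 1; 0 0 5 0 0 0 1; 0 0 3 0 0 0 1"}}

```text
time: 7.38
position: [0.3706, -0.2926, 0.074]
tool_rot: [-2.164, -2.277, 0.001]
ft_force: [-0.1, 0.5, -0.3]
grip_width: 0.228
grip_force: 20.0
```

{"name": "jog_arm", "arguments": {"rows": "0 0 0 0 0 0 1; 0 0 0 0 0 0 1; 0 0 0 0 0 0 1"}}

```text
time: 7.75
position: [0.3719, -0.2955, 0.0769]
tool_rot: [2.166, 2.272, 0.0]
ft_force: [0.3, -0.8, -0.1]
grip_width: 0.226
grip_force: 20.0
```

```bash
python3 -c "
from h import *
to(.3702,-.2935,.0105,1.618)"
```

```text
t 7.75 p [ 0.3719 -0.2955  0.0769] yaw 1.6185 tilt [ 0.0019 -0.0017] q7 0.62 w 19.6
turn [0.002 0.002 0.   ] shift before turn [ 0.22 -0.17  6.64] after turn [ 0.21 -0.16  6.64]
```

{"name": "jog_arm", "arguments": {"rows": "0.2 -0.2 3 0 0 0 1; 0 0 2.5 0 0 0 1; 0 0 1.1 0 0 0 1; 0 0 0 0 0 0 1; 0 0 0 0 0 0 1"}}

```text
time: 8.38
position: [0.3692, -0.2936, 0.0104]
tool_rot: [2.168, 2.272, -0.0]
ft_force: [0.5, -0.3, 0.1]
grip_width: 0.225
grip_force: 20.0
```

```bash
python3 -c "
from h import *
to(.3702,-.2935,.0100,1.618)"
```

```text
t 8.38 p [ 0.3692 -0.2936  0.0104] yaw 1.6178 tilt [ 0.0012 -0.0012] q7 0.56 w 19.5
turn [ 0.001  0.001 -0.   ] shift before turn [0.01 0.1  0.04] after turn [0.01 0.1  0.04]
```

{"name": "jog_arm", "arguments": {"rows": "0 0 0 0 0 0 0.36; 0 0 0 0 0 0 0.36; 0 0 0 0 0 0 0.36; 0 0 -2 0 0 0 0.36; 0 0 -4 0 0 0 0.36"}}

```text
time: 9.0
position: [0.3672, -0.292, 0.0689]
tool_rot: [-2.166, -2.27, -0.0]
ft_force: [0.0, -0.6, 0.2]
grip_width: 0.322
grip_force: 0.0
```

{"name": "jog_arm", "arguments": {"rows": "0 0 -5 0 0 0 -0.6; 0 0 -4 0 0 0.1 -0.6; 0 0 0 0 0 0.1 -0.6; 5.5 0.6 0 0 0 0 -0.6; 5.5 0.6 0 0 0 0 -0.6"}}

```text
time: 9.62
position: [0.3974, -0.1852, 0.1597]
tool_rot: [2.386, 2.042, 0.001]
ft_force: [0.2, 0.5, 0.7]
grip_width: 0.767
grip_force: 0.0
```

{"name": "jog_arm", "arguments": {"rows": "5.5 0.6 0 0 0 0 -0.6; 5.5 0.6 0 0 0 0 -0.6; 5.5 0.6 0 0 0 0 -0.6; 5.5 0.6 0 0 0 0 -0.6; 0 0 0 0 0 0 -0.6"}}

```text
time: 10.25
position: [0.4549, 0.0325, 0.16]
tool_rot: [-2.376, -2.055, -0.003]
ft_force: [0.8, -0.6, -0.6]
grip_width: 0.797
grip_force: 0.0
```

```bash
python3 -c "
from h import *
pose();d=grab('wrist','w3.png')"
```

```text
t 10.25 p [0.4549 0.0325 0.16  ] yaw 1.4264 tilt [0.0013 0.0014] q7 -0.23 w 69.3
```

View pics/w3.png

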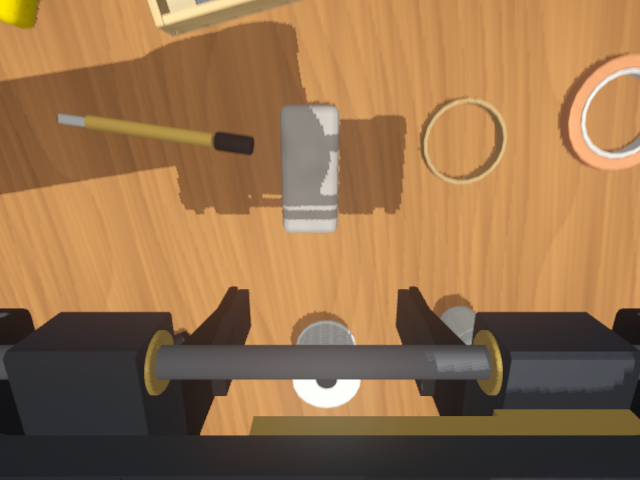

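```bash
python3 -c "
from h import *
d=np.load('pics/w3.png.npy',allow_pickle=True).item()
for n,u,v,z in[('TL',281,105,.02),('TR',338,103,.02),('BL',284,231,.012),('BR',338,231,.012),('ML',282,168,.02),('MR',338.5,168,.02),('pencil',253,145,.006),('roll l',569,120,.008),('core c',465,140,.0127)]: print(n,ray(d,u,v,z).round(4))
T=(ray(d,281,105,.02)+ray(d,338,103,.02))/2;B=(ray(d,284,231,.012)+ray(d,338,231,.012))/2
print(T,B,np.linalg.norm(T-B),(T+B)/2,np.arctan2(*(T-B)[1::-1]))
yaw=np.arctan2(*(T-B)[1::-1]); c=(T+B)/2; g=c[:2]-.010*np.array([np.cos(yaw),np.sin(yaw)])
to(g[0],g[1],.010,yaw)"
```

```text
TL [0.4376 0.1322 0.02  ]
TR [0.48   0.1274 0.02  ]
BL [0.4215 0.0331 0.012 ]
BR [0.4669 0.0265 0.012 ]
ML [0.4301 0.0862 0.02  ]
MR [0.4741 0.0797 0.02  ]
pencil [0.4085 0.1063 0.006 ]
roll l [0.6593 0.0891 0.008 ]
core c [0.5759 0.0861 0.0127]
[0.45880749 0.12981962 0.02      ] [0.44417151 0.02977655 0.012     ] 0.10142399754918131 [0.4514895  0.07979809 0.016     ] 1.4255300367249482
t 10.3 p [0.4544 0.0294 0.1596] yaw 1.4225 tilt [ 0.0001 -0.    ] q7 -0.23 w 69.5
turn [ 0.     0.    -0.003] shift before turn [ 3.94 -1.03 14.96] after turn [ 3.94 -1.02 14.96]
```

{"name": "jog_arm", "arguments": {"rows": "3.9 -1 0 0 0 0 -0.33; 0 0 4 0 0 0 -0.33; 0 0 5 0 0 0 -0.33; 0 0 0 0 0 0 -0.33; 0 0 0 0 0 0 -0.33"}}

```text
time: 10.92
position: [0.4513, 0.0669, 0.0708]
tool_rot: [2.385, 2.043, 0.001]
ft_force: [0.2, 0.3, -0.1]
grip_width: 0.667
grip_force: 0.0
```

```bash
python3 -c "
from h import *
to(.4500,.0699,.010,1.4225)"
```

```text
t 10.93 p [0.4513 0.0669 0.0708] yaw 1.4164 tilt [ 0.0011 -0.0001] q7 -0.45 w 58.1
turn [ 0.001 -0.    -0.006] shift before turn [ 0.27 -0.18  6.08] after turn [ 0.27 -0.17  6.08]
```

{"name": "jog_arm", "arguments": {"rows": "0.3 -0.2 3 0 0 0 -0.33; 0 0 3.1 0 0 0 -0.33; 0 0 0 0 0 0 -0.33; 0 0 0 0 0 0 -0.33; 0 0 0 0 0 0 -0.33"}}

```text
time: 11.55
position: [0.4505, 0.0707, 0.0103]
tool_rot: [2.383, 2.043, 0.003]
ft_force: [0.9, 0.3, -0.3]
grip_width: 0.667
grip_force: 0.0
```

{"name": "jog_arm", "arguments": {"rows": "0 0 0 0 0 0 1; 0 0 0 0 0 0 1; 0 0 0 0 0 0 1; 0 0 0 0 0 0 1; 0 0 0 0 0 0 1", "force": 35}}

```text
time: 12.18
position: [0.4494, 0.0708, 0.009]
tool_rot: [2.384, 2.045, 0.0]
ft_force: [-1.8, 0.1, 6.2]
grip_width: 0.513
grip_force: 35.0
```

{"name": "jog_arm", "arguments": {"rows": "0 0 -3 0 0 0 1; 0 0 -4 0 0 0 1; 0 0 -4 0 0 -0.1 1; 0 0 0 0 0 -0.1 1; 0 0 0 0 0 0 1"}}

```text
time: 12.8
position: [0.4483, 0.0707, 0.1181]
tool_rot: [-2.17, -2.272, 0.002]
ft_force: [-0.3, -0.8, -2.4]
grip_width: 0.515
grip_force: 35.0
```

```bash
python3 -c "
from h import *
to(.4509,-.3277,.06,1.618)"
```

```text
t 12.8 p [0.4483 0.0707 0.1181] yaw 1.6166 tilt [-0.0008 -0.0006] q7 -0.18 w 44.8
turn [-0.001  0.001 -0.001] shift before turn [-39.81  -1.56   5.84] after turn [-39.81  -1.62   5.81]
```

{"name": "jog_arm", "arguments": {"rows": "-5 -0.2 0 0 0 0 1; -5 -0.2 0 0 0 0 1; -5 -0.2 0 0 0 0 1; -5 -0.2 0 0 0 0 1; -5 -0.2 0 0 0 0 1"}}

```text
time: 13.42
position: [0.4496, -0.1804, 0.1172]
tool_rot: [-2.169, -2.269, 0.001]
ft_force: [1.2, 0.5, -2.1]
grip_width: 0.51
grip_force: 35.0
```

{"name": "jog_arm", "arguments": {"rows": "-5 -0.2 0 0 0 0 1; -5 -0.2 0 0 0 0 1; -4.8 -0.2 0 0 0 0 1; 0 0 4 0 0 0 1; 0 0 1.8 0 0 0 1"}}

```text
time: 14.05
position: [0.4494, -0.3259, 0.0569]
tool_rot: [-2.166, -2.266, -0.0]
ft_force: [0.3, 1.0, -2.7]
grip_width: 0.517
grip_force: 35.0
```

{"name": "jog_arm", "arguments": {"rows": "0 0 0 0 0 0 1; 0 0 0 0 0 0 1; 0 0 0 0 0 0 1"}}

```text
time: 14.42
position: [0.4526, -0.3276, 0.062]
tool_rot: [2.166, 2.272, -0.0]
ft_force: [0.6, -1.2, -2.8]
grip_width: 0.515
grip_force: 35.0
```

```bash
python3 -c "
from h import *
to(.4509,-.3277,.0155,1.618)"
```

```text
t 14.43 p [ 0.4526 -0.3276  0.062 ] yaw 1.6185 tilt [ 0.0017 -0.0019] q7 0.45 w 44.8
turn [0.002 0.002 0.   ] shift before turn [ 0.01 -0.18  4.65] after turn [-0.   -0.17  4.65]
```

{"name": "jog_arm", "arguments": {"rows": "0 -0.2 2.6 0 0 0 1; 0 0 2 0 0 0 1; 0 0 0 0 0 0 1; 0 0 0 0 0 0 1; 0 0 0 0 0 0 1"}}

```text
time: 15.05
position: [0.4498, -0.3275, 0.0148]
tool_rot: [2.168, 2.273, -0.0]
ft_force: [0.1, 0.9, -2.5]
grip_width: 0.514
grip_force: 35.0
```

```bash
python3 -c "
from h import *
to(.4509,-.3277,.0155,1.618); print(ctrl.get_state()['ft_force'])
s=np.load('pics/side0.png.npy',allow_pickle=True).item(); print('cup base front',ray(s,420,201,0),'right top',ray(s,441,150,.12),ray(s,403,150,.12))
d=np.load('pics/scene0.png.npy',allow_pickle=True).item(); print(ray(d,128,455,.12),ray(d,200,455,.12))"
```

```text
t 15.05 p [ 0.4498 -0.3275  0.0148] yaw 1.6179 tilt [ 0.0002 -0.0003] q7 0.42 w 44.7
turn [ 0.  0. -0.] shift before turn [-0.02  0.11 -0.07] after turn [-0.02  0.11 -0.07]
[ 0.09393596  0.91837293 -2.50958949]
cup base front [0.81838313 0.18093498 0.        ] right top [0.8528099  0.17610454 0.12      ] [0.77552734 0.20849464 0.12      ]
[0.85917868 0.18721869 0.12      ] [0.78313189 0.2381035  0.12      ]
```

{"name": "jog_arm", "arguments": {"rows": "0 0 0.05 0 0 0 -0.25; 0 0 0 0 0 0 -0.25; 0 0 0 0 0 0 -0.25; 0 0 -2 0 0 0 -0.25; 0 0 -4 0 0 0 0"}}

```text
time: 15.68
position: [0.4488, -0.3267, 0.0745]
tool_rot: [-2.166, -2.271, -0.0]
ft_force: [-0.2, 0.1, 0.2]
grip_width: 0.57
grip_force: 0.0
```

{"name": "jog_arm", "arguments": {"rows": "0 0 -5 0 0 0.1 0; 0 0 -4 0 0 0.17 0; 0 0 0 0 0 0.17 0; 0 0 0 0 0 0.17 0; 0 0 0 0 0 0.17 0"}}

```text
time: 16.3
position: [0.4501, -0.3274, 0.1659]
tool_rot: [2.872, 1.27, 0.001]
ft_force: [0.3, 0.7, 0.8]
grip_width: 0.501
grip_force: 0.0
```

{"name": "jog_arm", "arguments": {"rows": "0 0 0 0 0 0.17 0; 0 0 0 0 0 0.17 0; 0 0 0 0 0 0.17 0; 0 0 0 0 0 0.17 0; 0 0 0 0 0 0.16 0"}}

```text
time: 16.92
position: [0.4501, -0.3274, 0.1657]
tool_rot: [3.141, -0.011, 0.002]
ft_force: [0.9, 0.5, 0.6]
grip_width: 0.502
grip_force: 0.0
```

{"name": "jog_arm", "arguments": {"rows": "2.1 -4.8 0 0 0 0 0; 2.1 -4.8 0 0 0 0 0; 2.1 -4.8 0 0 0 0 0; 2.1 -4.8 0 0 0 0 0; 2.1 -4.8 0 0 0 0 0"}}

```text
time: 17.55
position: [0.556, -0.0861, 0.1659]
tool_rot: [3.141, -0.003, 0.003]
ft_force: [0.9, -0.2, -0.0]
grip_width: 0.497
grip_force: 0.0
```

{"name": "jog_arm", "arguments": {"rows": "2.1 -4.8 0 0 0 0 0; 2.1 -4.8 0 0 0 0 0; 2.1 -4.8 0 0 0 0 0; 0 0 0 0 0 0 0; 0 0 0 0 0 0 0"}}

```text
time: 18.18
position: [0.6185, 0.0559, 0.1649]
tool_rot: [3.141, -0.003, 0.001]
ft_force: [-0.7, -0.4, -0.5]
grip_width: 0.502
grip_force: 0.0
```

```bash
python3 -c "
from h import *
pose();d=grab('wrist','w4.png')
print(ctrl.get_state()['joint_positions'])"
```

```text
t 18.18 p [0.6185 0.0559 0.1649] yaw -0.0018 tilt [ 0.0006 -0.0007] q7 -1.89 w 43.7
[ 0.43510426  0.37505787 -0.71028031  1.58412447  0.25364597  1.27638964
 -1.88923285]
```

View pics/w4.png

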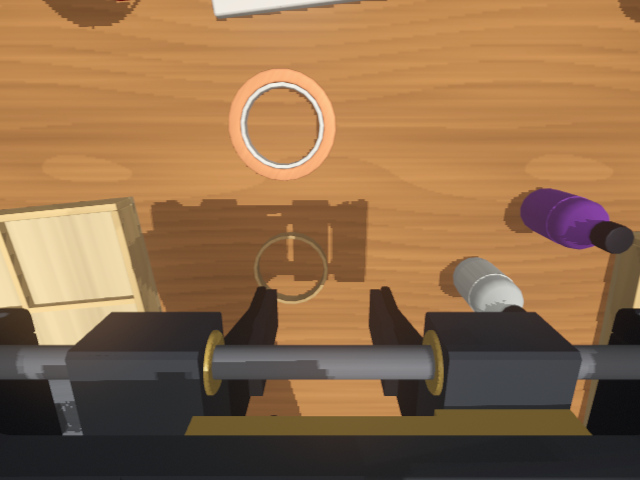

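```bash
python3 -c "
from h import *
d=np.load('pics/w4.png.npy',allow_pickle=True).item()
b=d['img'].astype(int); m=((b[:,:,2]>200)&(b[:,:,2]-b[:,:,0]>90)&(b[:,:,2]-b[:,:,1]>60)).astype(np.uint8)
c=max(cv2.findContours(m,0,1)[0],key=cv2.contourArea)[:,0]; c=cv2.convexHull(c)[:,0]
W=np.array([ray(d,*p,.0127)[:2] for p in c],np.float32)*1000; print(cv2.minEnclosingCircle(W),cv2.fitEllipse(W))
x,y=np.array(cv2.fitEllipse(W)[0])/1000
print('core',ray(d,291,268,.0127)); to(x,y-.0365,.004,0)"
```

```text
((699.0265502929688, 88.41688537597656), 42.88383483886719) ((698.9822998046875, 88.35368347167969), (84.63801574707031, 85.46253204345703), 3.734127998352051)
core [0.57864077 0.08436024 0.0127    ]
t 18.23 p [0.6185 0.0547 0.1647] yaw -0.0036 tilt [ 0.0005 -0.0012] q7 -1.89 w 43.2
turn [ 0.001 -0.    -0.004] shift before turn [ 8.04  0.24 16.07] after turn [ 8.05  0.28 16.07]
```

{"name": "jog_arm", "arguments": {"rows": "4 0.1 0 0 0 0 0; 4 0.1 0 0 0 0 0; 0 0 5 0 0 0 0; 0 0 5 0 0 0 0; 0 0 0 0 0 0 0"}}

```text
time: 18.85
position: [0.6949, 0.0507, 0.0596]
tool_rot: [3.14, -0.008, -0.014]
ft_force: [-1.3, 0.4, 1.4]
grip_width: 0.499
grip_force: 0.0
```

{"name": "jog_arm", "arguments": {"rows": "0 0 0 0 0 0 0; 0 0 0 0 0 0 0"}}

```text
time: 19.1
position: [0.7003, 0.0539, 0.0674]
tool_rot: [-3.141, 0.005, -0.008]
ft_force: [0.9, 1.0, 0.2]
grip_width: 0.502
grip_force: 0.0
```

```bash
python3 -c "
from h import *
to(.6990,.0519,.004,0)"
```

```text
t 19.1 p [0.7003 0.0539 0.0674] yaw -0.0029 tilt [0.0048 0.0001] q7 -1.94 w 43.6
turn [-0.    -0.005 -0.003] shift before turn [-0.16  0.2   6.34] after turn [-0.13  0.2   6.34]
```

{"name": "jog_arm", "arguments": {"rows": "-0.1 0.2 3 0 0 0 0; 0 0 3.3 0 0 0 0; 0 0 0 0 0 0 0; 0 0 0 0 0 0 0; 0 0 0 0 0 0 0"}}

```text
time: 19.73
position: [0.6981, 0.052, 0.0023]
tool_rot: [3.141, -0.003, 0.003]
ft_force: [0.6, -1.1, -0.2]
grip_width: 0.496
grip_force: 0.0
```

```bash
python3 -c "
from h import *
to(.6990,.0519,.004,0);print(ctrl.get_state()['ft_force'])"
```

```text
t 19.73 p [0.6981 0.052  0.0023] yaw -0.0022 tilt [ 0.0016 -0.0001] q7 -1.96 w 43.2
turn [ 0.    -0.002 -0.002] shift before turn [ 0.09  0.01 -0.17] after turn [ 0.09  0.01 -0.17]
[ 0.59855064 -1.11178212 -0.18617217]
```

{"name": "jog_arm", "arguments": {"rows": "0 0 -0.15 0 0 0 0.3; 0 0 0 0 0 0 1; 0 0 0 0 0 0 1; 0 0 0 0 0 0 1; 0 0 0 0 0 0 1", "force": 25}}

```text
time: 20.35
position: [0.6974, 0.052, 0.0025]
tool_rot: [3.142, -0.003, -0.0]
ft_force: [0.0, 1.1, 0.3]
grip_width: 0.141
grip_force: 25.0
```

{"name": "jog_arm", "arguments": {"rows": "0 0 -3 0 0 0 1; 0 0 -5 0 0 0 1; 0 0 -5 0 0 -0.05 1; 0 0 0 0 0 0 1; 0 0 0 0 0 0 1"}}

```text
time: 20.98
position: [0.6969, 0.0516, 0.1317]
tool_rot: [3.14, 0.075, -0.002]
ft_force: [-0.4, -0.1, -2.0]
grip_width: 0.136
grip_force: 25.0
```

```bash
python3 -c "
from h import *
to(.555,-.3492,.06,0.047);print(ctrl.get_state()['ft_force'])"
```

```text
t 20.98 p [0.6969 0.0516 0.1317] yaw 0.0475 tilt [-0.0012 -0.0007] q7 -1.86 w 11.8
turn [0.001 0.001 0.001] shift before turn [-16.07  39.36   7.22] after turn [-16.06  39.37   7.17]
[-0.40224579 -0.11264826 -2.0101186 ]
```

{"name": "jog_arm", "arguments": {"rows": "-2 4.9 -1 0 0 0 1; -2 4.9 0 0 0 0 1; -2 4.9 0 0 0 0 1; -2 4.9 0 0 0 0 1; -2 4.9 0 0 0 0 1"}}

```text
time: 21.6
position: [0.6071, -0.1991, 0.1401]
tool_rot: [-3.14, -0.075, 0.006]
ft_force: [0.9, -0.1, -1.8]
grip_width: 0.139
grip_force: 25.0
```

{"name": "jog_arm", "arguments": {"rows": "-2 4.9 0 0 0 0 1; -2 4.9 0 0 0 0 1; -2 5 0 0 0 0 1; 0 0 4 0 0 0 1; 0 0 4 0 0 0 1"}}

```text
time: 22.22
position: [0.5545, -0.3491, 0.0595]
tool_rot: [-3.14, -0.071, 0.004]
ft_force: [0.5, 0.8, -1.5]
grip_width: 0.138
grip_force: 25.0
```

{"name": "jog_arm", "arguments": {"rows": "0 0 0 0 0 0 1; 0 0 0 0 0 0 1; 0 0 0 0 0 0 1"}}

```text
time: 22.6
position: [0.5577, -0.3486, 0.0645]
tool_rot: [3.139, 0.075, 0.004]
ft_force: [0.2, 0.2, -0.0]
grip_width: 0.141
grip_force: 25.0
```

```bash
python3 -c "
from h import *
to(.555,-.3492,.009,0.047);grab('wrist','w5.png')"
```

```text
t 22.6 p [ 0.5577 -0.3486  0.0645] yaw 0.0481 tilt [ 0.0026 -0.0017] q7 -1.21 w 12.2
turn [ 0.002 -0.002  0.001] shift before turn [-0.29  0.04  5.55] after turn [-0.28  0.05  5.55]
```

View pics/w5.png

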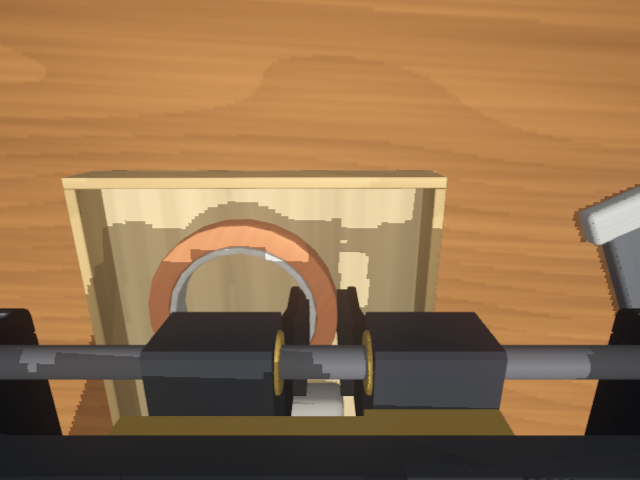

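```bash
python3 -c "
from h import *
d=np.load('pics/w5.png.npy',allow_pickle=True).item()
print(ray(d,65,179,.03),ray(d,445,178,.03))
t=np.array([.4743,-.3170]);c,s=np.cos(.047),np.sin(.047)
for y in(.1,-.1): print(t+[c*.14-s*y,s*.14+c*y])
"
```

```text
[ 0.60698279 -0.21288707  0.03      ] [ 0.61682354 -0.4088804   0.03      ]
[ 0.60944713 -0.21053285]
[ 0.61884367 -0.41031199]
```

{"name": "jog_arm", "arguments": {"rows": "-0.3 0 3 0 0 0 1; 0 0 2.4 0 0 0 1; 0 0 0 0 0 0 1; 0 0 0 0 0 0 1; 0 0 0 0 0 0 1"}}

```text
time: 23.28
position: [0.554, -0.3486, 0.0097]
tool_rot: [3.14, 0.075, 0.002]
ft_force: [-0.2, 0.3, -0.8]
grip_width: 0.143
grip_force: 25.7
```

```bash
python3 -c "
from h import *
to(.554,-.3492,.0085,0.047);print(ctrl.get_state()['ft_force'])"
```

```text
t 23.27 p [ 0.554  -0.3486  0.0097] yaw 0.0479 tilt [ 0.0012 -0.0009] q7 -1.23 w 12.5
turn [ 0.001 -0.001  0.001] shift before turn [-0.    0.06  0.12] after turn [-0.    0.06  0.12]
[-0.18614474  0.31359858 -0.7883618 ]
```

{"name": "jog_arm", "arguments": {"rows": "0 0 0.1 0 0 0 1; 0 0 0 0 0 0 0.1; 0 0 0 0 0 0 0.1; 0 0 0 0 0 0 0.1; 0 0 -3 0 0 0 0.1"}}

```text
time: 23.9
position: [0.5514, -0.3474, 0.0353]
tool_rot: [-3.138, -0.075, 0.007]
ft_force: [0.1, -0.2, 0.5]
grip_width: 0.43
grip_force: 0.0
```

{"name": "jog_arm", "arguments": {"rows": "0 0 -5 0 0 0 -1; 0 0 -4 0 0 0 -1; -1.7 -4.4 0 0 0 0 -1; -1.7 -4.4 0 0 0 0 -1; -1.7 -4.4 0 0 0 0 -1"}}

```text
time: 24.52
position: [0.4957, -0.2175, 0.1277]
tool_rot: [3.14, 0.075, 0.001]
ft_force: [-0.1, 0.6, 0.7]
grip_width: 0.926
grip_force: 0.0
```

{"name": "jog_arm", "arguments": {"rows": "-1.7 -4.4 0 0 0 0 -1; -1.7 -4.4 0 0 0 0 -1; -1.7 -4.4 0 0 0 0 -1; 0 0 0 0 0 0 -1; 0 0 0 0 0 0 -1"}}

```text
time: 25.15
position: [0.4393, -0.0903, 0.1279]
tool_rot: [3.139, 0.075, 0.001]
ft_force: [-0.2, -1.1, -0.7]
grip_width: 1.001
grip_force: 0.0
```

```bash
python3 -c "
from h import *
to(.4403,-.0905,.028,0.047);grab('wrist','w6.png');grab('scene','s6.png')"
```

```text
t 25.15 p [ 0.4393 -0.0903  0.1279] yaw 0.0478 tilt [ 0.0009 -0.0014] q7 -1.36 w 87.1
turn [ 0.001 -0.001  0.001] shift before turn [0.09 0.01 9.99] after turn [0.1  0.03 9.99]
```

View pics/w6.png

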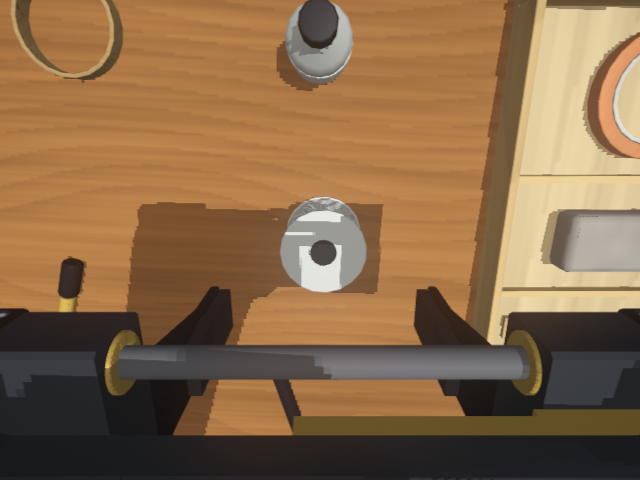

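View pics/s6.png

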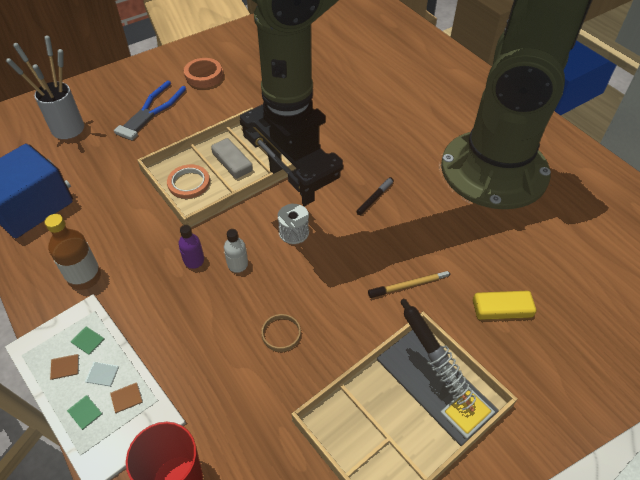

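```bash
python3 -c "
from h import *
d=np.load('pics/w6.png.npy',allow_pickle=True).item()
print('spool',ray(d,323,251,.05),ray(d,280.5,251,.05),ray(d,366,251,.05),'bottle cap',ray(d,318,19,.095),'body edges z.03',ray(d,286,50,.03),ray(d,353,50,.03))
"
```

```text
spool [ 0.44076375 -0.09025401  0.05      ] [ 0.43942776 -0.06186277  0.05      ] [ 0.44211577 -0.11898593  0.05      ] bottle cap [ 0.56734933 -0.08192947  0.095     ] body edges z.03 [ 0.56428551 -0.06146913  0.03      ] [ 0.56625722 -0.10293548  0.03      ]
```

{"name": "jog_arm", "arguments": {"rows": "0.1 0 5 0 0 0 -1; 0 0 4.8 0 0 0 -1; 0 0 0 0 0 0 -1; 0 0 0 0 0 0 -1; 0 0 0 0 0 0 -1"}}

```text
time: 25.88
position: [0.4418, -0.0903, 0.0315]
tool_rot: [3.139, 0.074, 0.005]
ft_force: [0.9, -1.2, -0.3]
grip_width: 1.001
grip_force: 0.0
```

{"name": "jog_arm", "arguments": {"rows": "0 0 0 0 0 0 1; 0 0 0 0 0 0 1; 0 0 0 0 0 0 1; 0 0 0 0 0 0 1; 0 0 0 0 0 0 1", "force": 40}}

```text
time: 26.5
position: [0.44, -0.0897, 0.0297]
tool_rot: [3.14, 0.075, -0.0]
ft_force: [-0.8, -1.0, 1.7]
grip_width: 0.652
grip_force: 40.0
```

```bash
python3 -c "
from h import *
pose();print(ctrl.get_state()['ft_force'])"
```

```text
t 26.5 p [ 0.44   -0.0897  0.0297] yaw 0.0478 tilt [-0.     -0.0005] q7 -1.49 w 56.7
[-0.7778968  -0.97521155  1.73771784]
```

{"name": "jog_arm", "arguments": {"rows": "0 0 -3 0 0 0 1; 0 0 -5 0 0 0 1; 0 0 -5 0 0 -0.047 1; 2.2 -4.9 0 0 0 0 1; 2.2 -4.9 0 0 0 0 1"}}

```text
time: 27.12
position: [0.4742, 0.0127, 0.1594]
tool_rot: [3.137, 0.144, -0.0]
ft_force: [0.1, 0.2, -6.1]
grip_width: 0.661
grip_force: 40.0
```

{"name": "jog_arm", "arguments": {"rows": "2.2 -4.9 0 0 0 0 1; 2.2 -4.9 0 0 0 0 1; 2.2 -4.9 0 0 0 0 1; 2.2 -4.9 0 0 0 0 1; 2.2 -4.9 0 0 0 0 1"}}

```text
time: 27.75
position: [0.5605, 0.2673, 0.1576]
tool_rot: [3.137, 0.148, -0.005]
ft_force: [0.3, -0.6, -4.0]
grip_width: 0.657
grip_force: 40.0
```

{"name": "jog_arm", "arguments": {"rows": "0 0 0 0 0 0 1; 0 0 0 0 0 0 1; 0 0 0 0 0 0 1"}}

```text
time: 28.12
position: [0.5609, 0.2643, 0.1587]
tool_rot: [3.136, 0.145, -0.002]
ft_force: [0.3, -0.1, -4.2]
grip_width: 0.657
grip_force: 40.0
```

```bash
python3 -c "
from h import *
to(.585,.276,.09,0.097);grab('wrist','w7.png');print(ctrl.get_state()['ft_force'])"
```

```text
t 28.12 p [0.5609 0.2643 0.1587] yaw 0.0924 tilt [-0.0009 -0.002 ] q7 -2.25 w 57.1
turn [ 0.002  0.001 -0.005] shift before turn [ 2.52 -0.96  6.87] after turn [ 2.51 -0.93  6.87]
[ 0.57991346 -0.8834505  -4.77676457]
```

View pics/w7.png

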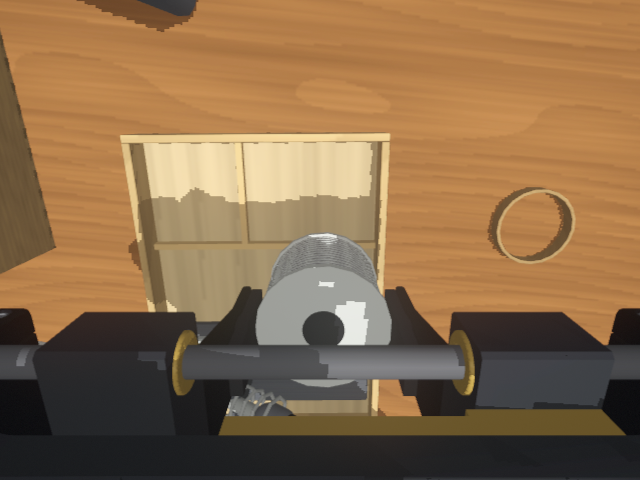

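```bash
python3 -c "
from h import *
d=np.load('pics/w7.png.npy',allow_pickle=True).item()
A=ray(d,390,135,.03);B=ray(d,122,136,.03);T=ray(d,245,243.5,.014);print(A,B,np.linalg.norm(A-B),T)
yaw=np.arctan2(-(B-A)[0],(B-A)[1]); print('yaw',yaw)
c,s=np.cos(yaw),np.sin(yaw); ex=np.array([c,s]);ey=np.array([-s,c])
t=((A+B)/2)[:2]-.14*ex; print('tray',t)
print('T local',(T[:2]-t)@ex,(T[:2]-t)@ey)
for x,y in((.092,-.04),(.092,.0565)): print('cell',t+x*ex+y*ey)
"
```

```text
[0.63939455 0.22176461 0.03      ] [0.62052138 0.4186127  0.03      ] 0.1977507702419725 [0.5399176  0.32874001 0.014     ]
yaw 0.09558464381515484
tray [0.49059703 0.30682717]
T local 0.05118677767706192 0.017105697346411836
cell [0.58599464 0.27579016]
cell [0.57678476 0.37184966]
```

{"name": "jog_arm", "arguments": {"rows": "2.7 -0.9 0 0 0 0 1; 0 0 4 0 0 0 1; 0 0 4 0 0 0 1; 0 0 0 0 0 0 1; 0 0 0 0 0 0 1"}}

```text
time: 28.8
position: [0.5879, 0.2779, 0.0813]
tool_rot: [-3.137, -0.147, -0.003]
ft_force: [-0.2, 0.9, -4.0]
grip_width: 0.656
grip_force: 40.0
```

```bash
python3 -c "
from h import *
to(.587,.276,.036,0.0955)"
```

```text
t 28.8 p [0.5879 0.2779 0.0813] yaw 0.0936 tilt [0.0022 0.0009] q7 -2.3 w 57.1
turn [-0.001 -0.002 -0.002] shift before turn [-0.12  0.18  4.53] after turn [-0.11  0.18  4.53]
```

{"name": "jog_arm", "arguments": {"rows": "-0.1 0.1 2.5 0 0 0 1; 0 0 1.6 0 0 0 1; 0 0 0.3 0 0 0 1; 0 0 0 0 0 0 1; 0 0 0 0 0 0 1"}}

```text
time: 29.42
position: [0.5865, 0.2776, 0.0364]
tool_rot: [-3.137, -0.149, -0.003]
ft_force: [-0.4, 0.6, -4.8]
grip_width: 0.66
grip_force: 40.0
```

```bash
python3 -c "
from h import *
to(.587,.276,.036,0.0955);print(ctrl.get_state()['ft_force'])"
```

```text
t 29.43 p [0.5865 0.2776 0.0364] yaw 0.0949 tilt [0.0016 0.0009] q7 -2.32 w 57.4
turn [-0.001 -0.002 -0.001] shift before turn [0.03 0.16 0.04] after turn [0.03 0.16 0.04]
[-0.44479362  0.56707009 -4.79545273]
```

{"name": "jog_arm", "arguments": {"rows": "0 0 0.05 0 0 0 0.9; 0 0 0 0 0 0 -0.7; 0 0 0 0 0 0 -0.7; 0 0 -2 0 0 0 -0.7; 0 0 -5 0 0 0 -0.7"}}

```text
time: 30.05
position: [0.5847, 0.2761, 0.1048]
tool_rot: [3.137, 0.149, -0.006]
ft_force: [0.9, 0.3, 0.3]
grip_width: 0.848
grip_force: 0.0
```

{"name": "jog_arm", "arguments": {"rows": "0 0 -5 0 0 0 -0.7; -0.7 5.1 0 0 0 0 -0.7; -0.7 5.1 0 0 0 0 -0.7; -0.8 5.1 0 0 0 0 -0.7; -0.8 5.1 0 0 0 0 -0.7"}}

```text
time: 30.68
position: [0.5757, 0.0698, 0.1568]
tool_rot: [3.137, 0.15, 0.004]
ft_force: [0.3, -0.3, -0.2]
grip_width: 0.85
grip_force: 0.0
```

{"name": "jog_arm", "arguments": {"rows": "-0.8 5.1 0 0 0 0 -0.7; -0.8 5.1 0 0 0 0 -0.7; -0.8 5.1 0 0 0 0 -0.7; 0 0 0 0 0 0 -0.7; 0 0 0 0 0 0 -0.7"}}

```text
time: 31.3
position: [0.5664, -0.0828, 0.1563]
tool_rot: [-3.138, -0.149, -0.002]
ft_force: [-0.1, 0.9, 1.2]
grip_width: 0.848
grip_force: 0.0
```

```bash
python3 -c "
from h import *
grab('wrist','w8.png'); to(.5675,-.082,.032,0.0955);grab('scene','s8.png')"
```

```text
t 31.35 p [ 0.5664 -0.0818  0.1561] yaw 0.0969 tilt [0.0014 0.0003] q7 -1.59 w 73.9
turn [-0.    -0.001  0.001] shift before turn [ 0.09  0.04 12.41] after turn [ 0.11  0.03 12.41]
```

View pics/w8.png

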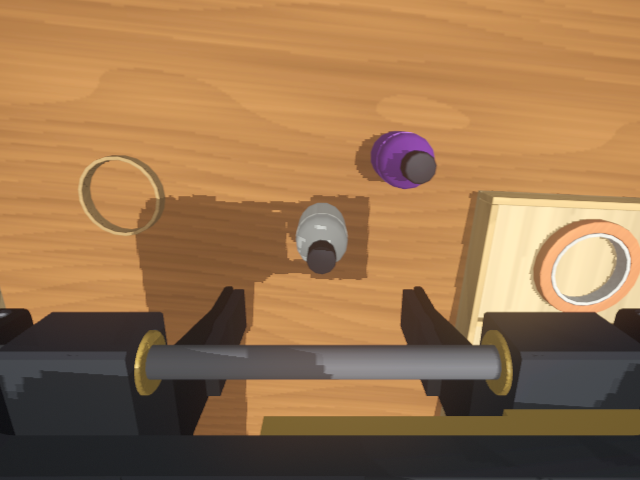

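```bash
python3 -c "
from h import *
d=np.load('pics/w8.png.npy',allow_pickle=True).item()
print(ray(d,321.5,259,.095),ray(d,297,233,.045),ray(d,347,233,.045))"
```

```text
[ 0.56817305 -0.08153423  0.095     ] [ 0.56890831 -0.06279395  0.045     ] [ 0.57246099 -0.10014146  0.045     ]
```

{"name": "jog_arm", "arguments": {"rows": "0.1 0 4 0 0 0 -0.7; 0 0 3 0 0 0 -0.7; 0 0 0 0 0 0 -0.7; 0 0 0 0 0 0 -0.7"}}

```text
time: 31.9
position: [0.5679, -0.0823, 0.0864]
tool_rot: [3.138, 0.152, 0.003]
ft_force: [0.0, -0.5, 0.8]
grip_width: 0.85
grip_force: 0.0
```

```bash
python3 -c "
from h import *
to(.5675,-.082,.032,0.0955)"
```

```text
t 31.9 p [ 0.5679 -0.0823  0.0864] yaw 0.0967 tilt [0.0018 0.0001] q7 -1.65 w 73.9
turn [ 0.    -0.002  0.001] shift before turn [-0.05 -0.03  5.44] after turn [-0.04 -0.03  5.44]
```

{"name": "jog_arm", "arguments": {"rows": "0 0 2.7 0 0 0 -0.7; 0 0 2.7 0 0 0 -0.7; 0 0 0 0 0 0 -0.5; 0 0 0 0 0 0 -0.2; 0 0 0 0 0 0 0", "force": 20}}

```text
time: 32.52
position: [0.5683, -0.0835, 0.0328]
tool_rot: [3.137, 0.149, 0.004]
ft_force: [-1.4, -0.1, -0.3]
grip_width: 0.608
grip_force: 0.0
```

{"name": "jog_arm", "arguments": {"rows": "0 0 0 0 0 0 0.1; 0 0 0 0 0 0 0.4; 0 0 0 0 0 0 1; 0 0 0 0 0 0 1; 0 0 0 0 0 0 1"}}

```text
time: 33.15
position: [0.5673, -0.0833, 0.0315]
tool_rot: [3.138, 0.149, 0.001]
ft_force: [-0.5, 0.2, 5.0]
grip_width: 0.43
grip_force: 19.9
```

```bash
python3 -c "
from h import *
pose();print(ctrl.get_state()['ft_force'])"
```

```text
t 33.15 p [ 0.5673 -0.0833  0.0315] yaw 0.095 tilt [ 0.0007 -0.0001] q7 -1.69 w 37.4
[-0.48384265  0.23541067  4.98151973]
```

{"name": "jog_arm", "arguments": {"rows": "0 0 -2 0 0 0 1; 0 0 -4 0 0 0 1; 0 0 -4 0 0 0 1; 0 0 -2 0 0 0 1; 0.5 -2.5 0 0 0 0 1"}}

```text
time: 33.78
position: [0.5703, -0.061, 0.1526]
tool_rot: [3.136, 0.141, 0.003]
ft_force: [-0.6, -0.4, -2.1]
grip_width: 0.426
grip_force: 19.9
```

{"name": "jog_arm", "arguments": {"rows": "0.5 -4.5 0 0 0 0 1; 0.5 -4.5 0 0 0 0 1; 0.5 -4.5 0 0 0 0 1; 0.5 -4.5 0 0 0 0 1; 0.5 -4.5 0 0 0 0 1"}}

```text
time: 34.4
position: [0.5726, 0.169, 0.1505]
tool_rot: [3.137, 0.148, -0.002]
ft_force: [-0.4, -0.2, -1.9]
grip_width: 0.428
grip_force: 19.9
```

{"name": "jog_arm", "arguments": {"rows": "0.6 -4.5 0 0 0 0 1; 0.6 -4.5 0 0 0 0 1; 0.6 -4.5 0 0 0 0 1; 0.6 -4.5 0 0 0 0 1; 0 -2.2 0 0 0 0 1"}}

```text
time: 35.02
position: [0.5763, 0.3745, 0.1501]
tool_rot: [-3.137, -0.154, 0.003]
ft_force: [-0.0, -0.6, -1.8]
grip_width: 0.432
grip_force: 19.9
```

{"name": "jog_arm", "arguments": {"rows": "0 0 0 0 0 0 1; 0 0 0 0 0 0 1; 0 0 0 0 0 0 1"}}

```text
time: 35.4
position: [0.5789, 0.3694, 0.1508]
tool_rot: [3.137, 0.145, 0.0]
ft_force: [0.3, -0.2, -1.0]
grip_width: 0.432
grip_force: 19.9
```

```bash
python3 -c "
from h import *
to(.578,.3725,.038,.0955);grab('scene','s9.png');d=grab('wrist','w9.png')
c,s=np.cos(.0955),np.sin(.0955)
for x,y in((.05,.019),(.134,.019)):print(proj(d,(.4915+c*x-s*y,.307+s*x+c*y,.014)))"
```

```text
t 35.4 p [0.5789 0.3694 0.1508] yaw 0.0921 tilt [ 0.0002 -0.0016] q7 -2.4 w 37.6
turn [ 0.002 -0.    -0.003] shift before turn [-0.06 -0.33 11.28] after turn [-0.06 -0.32 11.28]
[364.25553238 277.55513508]
[367.40332892 178.59266495]
```

View pics/w9.png

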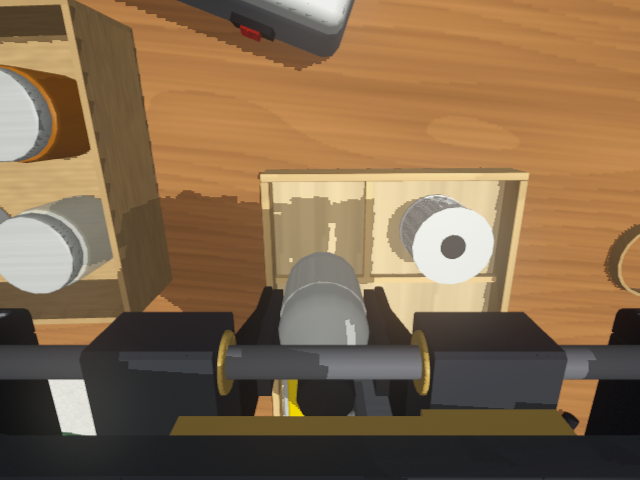

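```bash
python3 -c "
from h import *
d=np.load('pics/w9.png.npy',allow_pickle=True).item()
print('base',ray(d,172,272,0),ray(d,160,200,0))
for z in(.06,.08,.1): print(z,ray(d,128,320,z),ray(d,100,180,z),'jar',ray(d,82,265,z))
f=ray(d,172,272,0); s=np.load('pics/side0.png.npy',allow_pickle=True).item()
# side view: near vertical edge of box: bottom (256,165), top (254,145)
b=ray(s,257,165,0); print('side base',b,[ (z,proj(s,(b[0],b[1],z)).round(1)) for z in(.05,.07,.09)], 'jar top y', [proj(s,(b[0]+.04,b[1]+.06,z)).round(0) for z in (.08,.1,.12)])
for p in((.47,.465,.108),(.578,.467,.108)): print(proj(d,p))
"
```

```text
base [5.23403416e-01 4.99081137e-01 5.55111512e-17] [0.58767082 0.50723188 0.        ]
0.06 [0.50806695 0.50966289 0.06      ] [0.61185631 0.5215787  0.06      ] jar [0.54952168 0.53952339 0.06      ]
0.08 [0.5202389  0.49922495 0.08      ] [0.61582738 0.51019924 0.08      ] jar [0.5584181  0.52672604 0.08      ]
0.1 [0.53241084 0.48878701 0.1       ] [0.61979844 0.49881978 0.1       ] jar [0.56731451 0.51392868 0.1       ]
side base [0.53848979 0.54049131 0.        ] [(0.05, array([255.9, 147.3])), (0.07, array([255.5, 140. ])), (0.09, array([255. , 132.6]))] jar top y [array([263., 128.]), array([262., 121.]), array([262., 114.])]
[164.40679986 412.68336145]
[154.45235553 259.68231803]
```

{"name": "jog_arm", "arguments": {"rows": "0 -0.3 3 0 0 0 1; 0 0 4 0 0 0 1; 0 0 1 0 0 0 1; 0 0 0 0 0 0 1; 0 0 0 0 0 0 1"}}

```text
time: 36.12
position: [0.5785, 0.3754, 0.073]
tool_rot: [-3.137, -0.148, -0.004]
ft_force: [0.1, 0.5, -2.0]
grip_width: 0.433
grip_force: 19.9
```

```bash
python3 -c "
from h import *
to(.578,.3725,.038,.0955)"
```

```text
t 36.12 p [0.5785 0.3754 0.073 ] yaw 0.0945 tilt [0.0023 0.0017] q7 -2.44 w 37.7
turn [-0.001 -0.002 -0.001] shift before turn [-0.09  0.29  3.5 ] after turn [-0.08  0.28  3.5 ]
```

{"name": "jog_arm", "arguments": {"rows": "-0.1 0.2 2 0 0 0 1; 0 0 1 0 0 0 1; 0 0 0.4 0 0 0 1; 0 0 0 0 0 0 1; 0 0 0 0 0 0 1"}}

```text
time: 36.75
position: [0.5767, 0.3723, 0.0374]
tool_rot: [3.137, 0.149, -0.0]
ft_force: [-2.4, -2.2, 4.3]
grip_width: 0.432
grip_force: 20.0
```

```bash
python3 -c "
from h import *
to(.578,.3725,.038,.0955);print(ctrl.get_state()['ft_force'])"
```

```text
t 36.75 p [0.5767 0.3723 0.0374] yaw 0.0947 tilt [-0.0001 -0.0008] q7 -2.46 w 37.5
turn [ 0.001  0.    -0.001] shift before turn [ 0.13 -0.01 -0.06] after turn [ 0.13 -0.01 -0.06]
[-2.3986038  -2.18947726  4.28694793]
```

{"name": "jog_arm", "arguments": {"rows": "0 0 0 0 0 0 0; 0 0 0 0 0 0 -0.4; 0 0 0 0 0 0 -0.4; 0 0 0 0 0 0 -0.4; 0 0 -2 0 0 0 -0.4"}}

```text
time: 37.38
position: [0.5758, 0.3716, 0.0559]
tool_rot: [3.136, 0.149, -0.005]
ft_force: [-0.6, 1.3, -0.1]
grip_width: 0.696
grip_force: 0.0
```

{"name": "jog_arm", "arguments": {"rows": "0 0 -4 0 0 0 -0.4; 0 0 -5 0 0 0 -0.4; 0 0 -5 0 0 0 -0.4; -1 5 0 0 0 0 -0.4; -1 5 0 0 0 0 -0.4"}}

```text
time: 38.0
position: [0.5663, 0.2714, 0.1994]
tool_rot: [-3.137, -0.153, -0.005]
ft_force: [1.4, -1.4, 0.4]
grip_width: 0.702
grip_force: 0.0
```

{"name": "jog_arm", "arguments": {"rows": "-1 5 0 0 0 0 -0.4; -1 5 0 0 0 0 -0.4; -1 5 0 0 0 0 -0.4; 0 0 0 0 0 0 -0.4; 0 0 0 0 0 0 -0.4"}}

```text
time: 38.62
position: [0.5509, 0.1198, 0.1982]
tool_rot: [-3.138, -0.149, -0.003]
ft_force: [-0.1, 1.0, 0.1]
grip_width: 0.704
grip_force: 0.0
```

```bash
python3 -c "
from h import *
pose();a=grab('scene','s10.png')['img'];b=grab('side','d10.png')['img']
x=cv2.resize(a[90:480,130:530],(400,390)); y=cv2.resize(b[130:470,180:580],(400,340)); y=cv2.copyMakeBorder(y,0,50,0,0,0)
cv2.imwrite('pics/fin.png',np.hstack([x,y]))"
```

```text
t 38.62 p [0.5509 0.1198 0.1982] yaw 0.0952 tilt [0.0017 0.0004] q7 -1.94 w 61.3
```

View pics/fin.png

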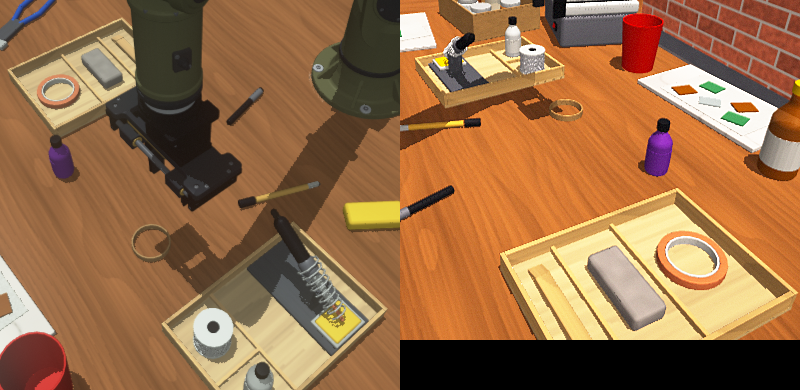

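```bash
python3 -c "
from h import *
print(ticket.close_job())"
```

```text
the job is handed in; nothing more can be done
None
```

Both kits are made up in the order asked, in about 39 s of robot time, and the job is handed in; the empty cardboard core was left alone, the final pictures show each item in its place, and I viewed 16 pictures, two over the limit of 14.

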